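# Shut the pots away in the damp cabinet

## Task

Three drawers of the low damp cabinet stand open: two hold a soft, freshly made clay pot each (a cup and a bowl) and the third holds only a flat wooden rib. With the fingertips against their fronts, gently push the two drawers with pots fully shut, so that the pots stay standing and are never touched. Leave the rib's drawer open just as it is, do not lift or pull anything out, and do not disturb the mug, the jar and the brush near by.

Things in the scene. Friction and masses are not known exactly. Their poses are not given: they have to be found in the camera images.
- cabinet: low plywood cabinet fixed to the table, 190 deep (x), 360 wide (y), 100 mm high, flat top; origin on the table at the middle of its front face (the face the drawers come out of), x points into the cabinet away from the robot, y to its left side, z up. Three equal drawers side by side, their middles at y = +115 (left), 0 (middle) and -115 mm (right); a shut drawer's front board lies against the front face, its outer face at x = -12 mm
- drawer_left (a joint): slide of the left (+y) drawer: 0 = fully shut, grows in metres as the drawer comes out towards the robot (along the cabinet's -x), stop at 0.15; starts 0.09 to 0.13 open. Runs with about 1.5 N of friction plus light damping, stays where it is left, no spring, hits a firm stop at 0.
- drawer_middle (a joint): slide of the middle drawer: 0 = fully shut, grows in metres as the drawer comes out towards the robot (along the cabinet's -x), stop at 0.15; starts 0.09 to 0.13 open. Runs with about 1.5 N of friction plus light damping, stays where it is left, no spring, hits a firm stop at 0.
- drawer_right (a joint): slide of the right (-y) drawer: 0 = fully shut, grows in metres as the drawer comes out towards the robot (along the cabinet's -x), stop at 0.15; starts 0.09 to 0.13 open. Runs with about 1.5 N of friction plus light damping, stays where it is left, no spring, hits a firm stop at 0.
- front_left (a point): point on the outer (robot-side) face of the left drawer's wooden front, at mid-width, 45 mm above the table; moves with the drawer; axes as the cabinet's. The front is an upright board 109 mm wide and 12 mm thick, from 6 to 90 mm above the table, with a finger notch 37 mm wide cut in the middle of its top edge down to 70 mm; no knob. The face is square to the cabinet's x axis.
- front_middle (a point): point on the outer (robot-side) face of the middle drawer's wooden front, at mid-width, 45 mm above the table; moves with the drawer; axes as the cabinet's. The front is an upright board 109 mm wide and 12 mm thick, from 6 to 90 mm above the table, with a finger notch 37 mm wide cut in the middle of its top edge down to 70 mm; no knob. The face is square to the cabinet's x axis.
- front_right (a point): point on the outer (robot-side) face of the right drawer's wooden front, at mid-width, 45 mm above the table; moves with the drawer; axes as the cabinet's. The front is an upright board 109 mm wide and 12 mm thick, from 6 to 90 mm above the table, with a finger notch 37 mm wide cut in the middle of its top edge down to 70 mm; no knob. The face is square to the cabinet's x axis.
- cup: unfired reddish clay cup, 58 mm across and 62 mm high, standing loose in one of the drawers (which one varies); origin at the centre of its underside, 14 mm above the table, about 44 mm in front of the cabinet's front face at the start
- bowl: unfired reddish clay bowl, 68 mm across and 36 mm high, standing loose in another drawer; origin at the centre of its underside, as for the cup
- rib: flat wooden throwing rib with a rounded end, about 52 x 36 x 8 mm, lying loose in the remaining drawer; origin at its underside
- mug: white mug, 76 mm across and 85 mm high, loose on the table to the right of the cabinet's drawers; origin at its underside; bystander
- glaze_jar: glaze jar with a lid, 68 mm across and 85 mm high, loose on the table to the left of the drawers; origin at its underside; bystander
- brush: brush about 170 mm long lying across the rear of the cabinet's top; bystander
Things that resemble listed ones, but are neither listed nor needed, are in the scene too. Of the things like the rib, leave any that is black, green or white; of the rest the larger one is meant.

How it is judged:
At the end, for the whole second after the job is handed in: the drawer holding the cup and the drawer holding the bowl are each within 6 mm of fully shut, cup and bowl stand in them upright (within 0.2 rad) and at rest; the rib lies in its drawer, which is still open and within 12 mm of where it was (((y of cup in the frame of cabinet between 0.058 and 0.172 m and value of joint drawer_left below 0.006 m) or (y of cup in the frame of cabinet between -0.057 and 0.057 m and value of joint drawer_middle below 0.006 m) or (y of cup in the frame of cabinet between -0.172 and -0.058 m and value of joint drawer_right below 0.006 m)) and angle between each of cup, bowl's own z axis and vertical below 0.2 rad and z of each of cup, bowl in the frame of cabinet below 0.022 m and x of each of cup, bowl in the frame of cabinet above 0 m and linear speed of each of cup, bowl below 0.02 m/s and ((y of bowl in the frame of cabinet between 0.058 and 0.172 m and value of joint drawer_left below 0.006 m) or (y of bowl in the frame of cabinet between -0.057 and 0.057 m and value of joint drawer_middle below 0.006 m) or (y of bowl in the frame of cabinet between -0.172 and -0.058 m and value of joint drawer_right below 0.006 m)) and ((y of rib in the frame of cabinet between 0.058 and 0.172 m and value of joint drawer_left above 0.07 m and distance of front_left from where it was at the start of the episode below 0.012 m) or (y of rib in the frame of cabinet between -0.057 and 0.057 m and value of joint drawer_middle above 0.07 m and distance of front_middle from where it was at the start of the episode below 0.012 m) or (y of rib in the frame of cabinet between -0.172 and -0.058 m and value of joint drawer_right above 0.07 m and distance of front_right from where it was at the start of the episode below 0.012 m))); the robot touches nothing.
It fails at once if a clay pot tips over, or a pot or the rib is lifted out of its drawer (angle between any of cup, bowl's own z axis and vertical above 0.4 rad or z of any of cup, bowl, rib in the frame of cabinet above 0.03 m).
It fails at once if the robot touches a soft pot (more than 2 N) (contact force between any of the fingers, the arm and cup above 2 N or contact force between any of the fingers, the arm and bowl above 2 N).
It fails at once if the drawer with the rib is moved by more than 12 mm ((y of rib in the frame of cabinet between 0.058 and 0.172 m and distance of front_left from where it was at the start of the episode above 0.012 m) or (y of rib in the frame of cabinet between -0.057 and 0.057 m and distance of front_middle from where it was at the start of the episode above 0.012 m) or (y of rib in the frame of cabinet between -0.172 and -0.058 m and distance of front_right from where it was at the start of the episode above 0.012 m)).
It fails at once if a drawer is slammed (faster than 0.4 m/s) (velocity of joint any of drawer_left, drawer_middle, drawer_right below -0.4 m/s).
It fails at once if the mug, the jar or the brush is shifted by more than 25 mm (distance of any of mug, glaze_jar, brush from where it was at the start of the episode above 0.025 m).
It also fails if it takes over 48 s, if anything falls off the work surface, if the arm or the gripper's body presses on something with over 40 N, if the wrist force passes 120 N, or if a joint passes its speed limit or range.

## Robot

A 7-joint arm with a two-finger parallel gripper is mounted at the origin on the work surface. World frame = base frame: x ahead of the robot, y to its left, z up, the work surface at z = 0. Lengths are in m, angles in rad, forces in N, time in s.
With the tool pointing down it reaches from about 0.4 to 0.85 m from the base axis. Payload 4.4 kg.
Tool frame: the origin (TCP) lies at the very end of the fingers, on their centre line; the grasp point (between the pads) lies 19 mm behind it; z points along the fingers, y is the line along which they close (so a half turn about z gives the same grasp; the last joint's range is limited). The gripper opens to 94 mm and grips with 3 to 60 N. Pads are 16 mm wide; open, the fingers measure 119 mm over their backs; the gripper's body (75 mm by 177 mm) begins 78 mm behind the grasp point.
Start: joints at [-1.19, 0.628, 0.038, 1.517, -0.027, 0.996, -0.02], TCP at [0.281, 0.586, 0.205] pointing down, gripper open.
Joint ranges: [-3.06, 3.06], [-0.37, 2.12], [-1.25, 1.32], [0.18, 2.47], [-1.1, 4.24], [0.23, 1.98], [-2.94, 2.94]. Speed limits (rad/s): [2.57, 2.57, 3.14, 3.14, 3.14, 3.14, 3.14].

## Interface

Orientations are given as a unit quaternion [w, x, y, z].
In Python, from bench import manip gives the robot as it stands.
- The arm moves only by the shell command python3 -m crank 'ROWS' [FORCE]. ROWS is JSON, one flat list of numbers, 7 for each row, row after row: the turn, a rotation vector about the tool's x, y, z in rad, then the shift along the tool's x, y, z in m, then the finger opening in m, from 0 to 0.094. In form: [wx, wy, wz, x, y, z, hand, wx, wy, wz, x, y, z, hand, ...]. A call has exactly 5 rows; each row shifts and turns the commanded pose from where the row before left it, along the tool's axes as they then stand; what a row does not reach is not made up. A row lasts 1/8 s, in which the tool goes at most 62.5 mm and 10.7 degrees, less where a joint would pass 70% of its speed; a pose out of reach is approached as far as the arm can. A call is refused whole if a number of a shift passes 0.0625 or a number of a turn 0.188, either way. A call with a gripper value outside its range is refused whole. The fingers move at their own pace and stop on an object; FORCE is the grip in N (left out, the last holds). Time passes only in rows, so rows that do not move let the fingers close, or fill a call up. It gives the time, the measured TCP pose, the force, the opening and the grip force at its end, in the units of the state.
- manip.get_state(): the state, without advancing time (a new reading comes with each control period).
- manip.read_camera(name): name is "scene" or "top" or "wrist"; returns a dict with "frame" (384x512x3 uint8, red, green, blue), "intrinsics" (3x3 intrinsics, pixels), "origin" and "rotation" of the camera in the world; the wrist camera has in their place "mount" (4x4, takes a point from camera to tool coordinates, whose origin is the TCP and whose axes are the flange's). Camera axes: x right, y up, looking along -z (the intrinsics and any distortion apply to the point x, -y, -z); pixel columns grow to the right and rows downward; lengths in m; the calibration is good to about 2 mm. A picture is of the moment at which its call begins: read the wrist's pose just before it. There is no depth.
- manip.job_done(): hands the job in; it is judged then, once.
The state is a dict: "time": time; "q": joint angles; "dq": joint speeds; "joint_torque": joint torques, N m; "tcp_pos": TCP position; "tool_rot": TCP orientation; "wrist_force": force on the tool from outside, world axes, zero at the start; "ft_torque": the same for the moment, N m; "gripper_width": opening from 0.0 (shut) to 1.0 (fully open); "finger_force": force on a finger pad.
Only numpy, scipy, OpenCV 4.12 (cv2) and the standard library are available. Lean on these libraries where they do the work, as an engineer would, in place of code of your own. Each camera call takes 0.05 s, during which the arm holds its last target. There are 200 camera calls.

## Working session

There is one attempt and no reset: what is moved stays moved. The work goes in short steps, Python scripts to look and compute and a shell command to move; the robot and the scene stay as the last step left them, time stands still between calls to the robot, and variables do not carry over. Pictures are saved under pics/ and viewed, at most 10 in all, crops included, and the job is handed in when it is done.

```bash
mkdir -p pics
python3 - <<'E'
from bench import manip
import cv2,pickle
s=manip.get_state();print({k:s[k] for k in('time','tcp_pos','tool_rot','gripper_width','wrist_force')})
d={}
for n in('scene','top'):
    c=manip.read_camera(n);d[n]=c
    cv2.imwrite(f'pics/{n}0.png',c['frame'][:,:,::-1]);print(n,c['intrinsics'],c['origin'],c['rotation'],[k for k in c])
pickle.dump(d,open('cams.pkl','wb'))
E
```

```text
{'time': 0.0, 'tcp_pos': array([0.28054833, 0.58564263, 0.20459417]), 'tool_rot': array([-2.00792503e-04,  2.21542398e-01,  9.75150322e-01, -8.80369337e-04]), 'gripper_width': 0.999639262054297, 'wrist_force': array([ 0.22239932, -0.36825221,  0.72983827])}
scene [[355.03074849   0.         254.18990544]
 [  0.         355.03074849 196.23512595]
 [  0.           0.           1.        ]] [1.1613367  0.21969887 0.78289303] [0.56295948 0.20136741 0.28468942 0.74931951] ['frame', 'intrinsics', 'origin', 'rotation']
top [[451.73998083   0.         253.41430998]
 [  0.         451.73998083 192.43652812]
 [  0.           0.           1.        ]] [0.47658786 0.03551133 1.02314414] [ 0.71439248  0.03269297 -0.04240108 -0.69769384] ['frame', 'intrinsics', 'origin', 'rotation']
```

View pics/top0.png

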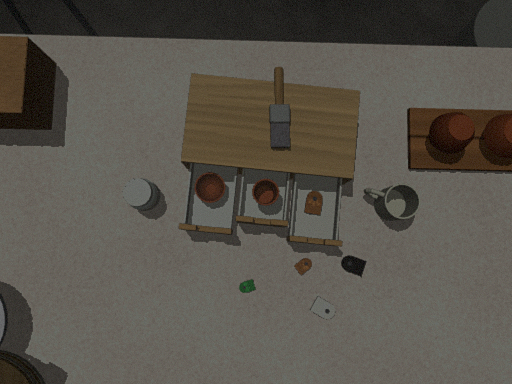

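View pics/scene0.png

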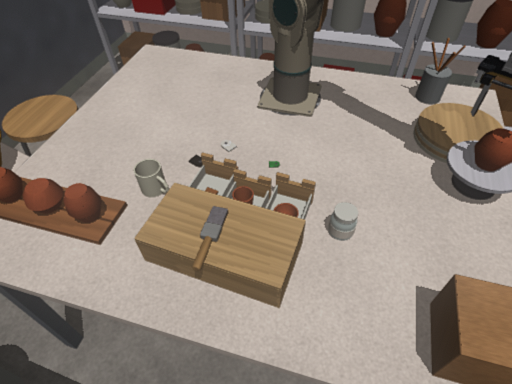

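The top view shows the cabinet top with corners at about (192,76), (360,90), (353,176) and (182,162). The bowl is in the left drawer at (210,187), the cup in the middle one at (265,192), and the rib in the right one at (314,204). The jar is at (142,194) and the mug at (400,203). The scene view agrees: the robot stands on the drawer side.

```bash
cat > h.py <<'E'
import numpy as np,cv2,pickle
from scipy.spatial.transform import Rotation as R
def rot(q): return R.from_quat(np.r_[q[1:],q[0]]).as_matrix()
def cast(c,uv,z):
    uv=np.atleast_2d(uv).astype(float);K=c['intrinsics']
    d=np.c_[(uv[:,0]-K[0,2])/K[0,0],-(uv[:,1]-K[1,2])/K[1,1],-np.ones(len(uv))]@rot(c['rotation']).T
    return c['origin']+d*((z-c['origin'][2])/d[:,2])[:,None]
E
python3 - <<'E'
from h import *
d=pickle.load(open('cams.pkl','rb'));c=d['top']
P=cast(c,[(192,76),(360,90),(354,176),(182,162)],.1).round(3);print(P)
for a,b in((0,1),(1,2),(2,3),(3,0)):print(np.linalg.norm(P[a]-P[b]))
crop=c['frame'][150:260,170:370,::-1];cv2.imwrite('pics/crop.png',cv2.resize(np.clip(crop.astype(float)*1.5,0,255).astype('uint8'),None,fx=4,fy=4,interpolation=cv2.INTER_CUBIC))
print(cast(c,[(142,194),(400,203)],.085))
E
```

```text
[[ 0.819  0.159  0.1  ]
 [ 0.798 -0.196  0.1  ]
 [ 0.614 -0.183  0.1  ]
 [ 0.635  0.173  0.1  ]]
0.3556205843311098
0.18445866745696723
0.3566188441459593
0.1845318400710294
[[ 0.56785821  0.25540841  0.085     ]
 [ 0.56206207 -0.28360119  0.085     ]]
```

View pics/crop.png

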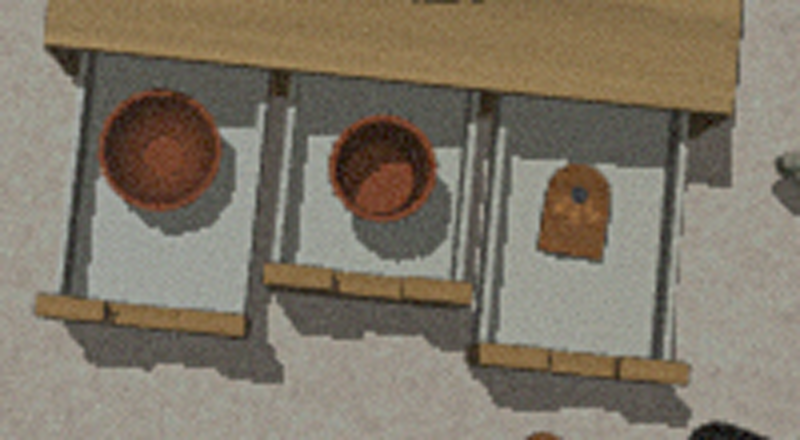

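The zoomed crop shows the board tops clearly. The outer edges run (36,314)-(243,335) on the left board, (264,286)-(470,304) on the middle and (477,364)-(688,384) on the right. The rib's drawer is the right one.

Run:
```python
from h import *
from bench import manip
d=pickle.load(open('cams.pkl','rb'));c=d['top']
f=lambda p,z:cast(c,np.array(p)/4-.375+[170,150],z)
F={n:f(p,.09) for n,p in dict(left=[(36,314),(243,335)],mid=[(264,286),(470,304)],right=[(477,364),(688,384)]).items()}
cab=f([(45,47),(735,110)],.1);print(cab)
for n,e in list(F.items())+[('cab',cab)]:
    v=e[0]-e[1];print(n,e.mean(0).round(4),'len',np.linalg.norm(v).round(4),'yaw',np.degrees(np.arctan2(-v[0],v[1])).round(2))
yaw=np.mean([np.arctan2(-(e[0]-e[1])[0],(e[0]-e[1])[1]) for e in [*F.values(),cab]])
X=np.r_[np.cos(yaw),np.sin(yaw)];Y=np.r_[-X[1],X[0]];o=cab.mean(0)[:2]
print('yaw',yaw,'o',o,'x',X)
for n,e in F.items():
    r=e.mean(0)[:2]-o;print(n,'cab xy',r@X,r@Y,'open',-r@X-.012)
s=manip.get_state();M=rot(s['tool_rot']);print(M.round(3))
```

```text
[[ 0.63603106  0.1752202   0.1       ]
 [ 0.61211133 -0.18217198  0.1       ]]
left [0.4946 0.1225 0.09  ] len 0.1069 yaw -4.45
mid [0.5125 0.0059 0.09  ] len 0.1067 yaw -3.64
right [ 0.4745 -0.1058  0.09  ] len 0.1091 yaw -4.07
cab [ 0.6241 -0.0035  0.1   ] len 0.3582 yaw -3.83
yaw -0.06977853419866913 o [ 0.62407119 -0.00347589] x [ 0.99756647 -0.06972192]
left cab xy -0.1379247037619058 0.11667542807063983 open 0.1259247037619058
mid cab xy -0.11196623127638415 0.0015907839150181046 open 0.09996623127638415
right cab xy -0.1420453132003244 -0.11247831409933595 open 0.1300453132003244
[[-0.902  0.432 -0.001]
 [ 0.432  0.902 -0.002]
 [-0.    -0.002 -1.   ]]
```

```bash
python3 -m crank '[0,0,-0.0755,0,0,0,0, 0,0,-0.0755,0,0,0,0, 0,0,-0.0755,0,0,0,0, 0,0,-0.0755,0,0,0,0, 0,0,-0.0755,0,0,0,0]' 10
python3 -m crank '[0,0,0,-0.02,-0.045,0,0, 0,0,0,-0.02,-0.045,0,0, 0,0,0,-0.02,-0.045,0,0, 0,0,0,-0.02,-0.045,0,0, 0,0,0,-0.02,-0.045,0,0]'
```

```text
time: 0.72
tcp_pos: [0.2807, 0.5858, 0.205]
tool_rot: [-0.0, 0.033, 0.999, -0.0]
wrist_force: [0.8, 0.2, -0.3]
gripper_width: 0.508
finger_force: 0.0
time: 1.35
tcp_pos: [0.3653, 0.3531, 0.2053]
tool_rot: [-0.0, 0.035, 0.999, -0.0]
wrist_force: [1.0, 0.4, -0.4]
gripper_width: 0.008
finger_force: 0.0
```

```bash
python3 -m crank '[0,0,0,-0.019,-0.045,0,0, 0,0,0,-0.019,-0.045,0,0, 0,0,0,-0.019,-0.045,0,0, 0,0,0,-0.019,-0.045,0,0, 0,0,0,-0.019,-0.044,0,0]'
python3 -m crank '[0,0,0,0,0,0.035,0, 0,0,0,0,0,0.035,0, 0,0,0,0,0,0.035,0, 0,0,0,0,0,0.035,0, 0,0,0,0,0,0.015,0]'
python3 - <<'E'
from h import *
from bench import manip
s=manip.get_state();print(s['tcp_pos'],rot(s['tool_rot']).round(3),s['wrist_force'])
o=np.r_[.62407,-.00348];X=np.r_[.99757,-.06972];Y=np.r_[-X[1],X[0]];r=s['tcp_pos'][:2]-o;print('cab',r@X,r@Y)
cv2.imwrite('pics/top1.png',manip.read_camera('top')['frame'][80:310,100:400,::-1].repeat(2,0).repeat(2,1))
E
```

```text
time: 1.98
tcp_pos: [0.4445, 0.1232, 0.2054]
tool_rot: [-0.0, 0.035, 0.999, -0.0]
wrist_force: [0.2, -0.1, -0.2]
gripper_width: 0.009
finger_force: 0.0
time: 2.6
tcp_pos: [0.443, 0.1243, 0.0485]
tool_rot: [-0.002, 0.035, 0.999, -0.001]
wrist_force: [0.5, 0.3, -0.4]
gripper_width: 0.006
finger_force: 0.0
[0.44296348 0.12434606 0.04853223] [[-0.998  0.069 -0.003]
 [ 0.069  0.998 -0.001]
 [ 0.003 -0.001 -1.   ]] [ 0.51134085  0.30758367 -0.4176307 ]
cab -0.18957846774407244 0.11488870079769818
```

View pics/top1.png

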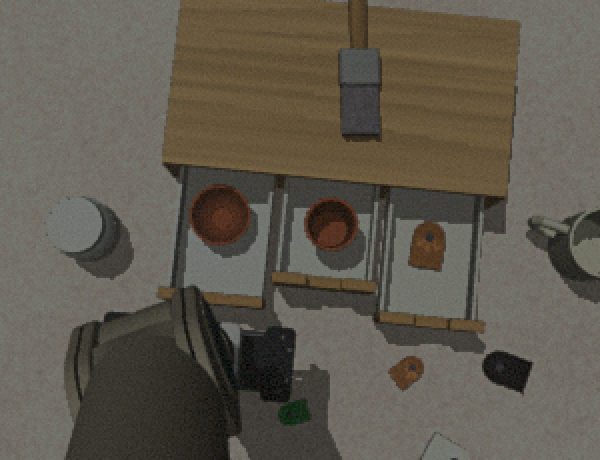

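The fingers stand in front of the left board, clear of everything. I'll ease up to it and push.

```bash
python3 -m crank '[0,0,0,-0.010,0,0,0, 0,0,0,-0.010,0,0,0, 0,0,0,-0.008,0,0,0, 0,0,0,-0.006,0,0,0, 0,0,0,-0.005,0,0,0]'
python3 -m crank '[0,0,0,-0.006,0,0,0, 0,0,0,-0.007,0,0,0, 0,0,0,-0.008,0,0,0, 0,0,0,-0.009,0,0,0, 0,0,0,-0.009,0,0,0]'
```

```text
time: 3.28
tcp_pos: [0.4837, 0.122, 0.0507]
tool_rot: [0.0, 0.035, 0.999, 0.0]
wrist_force: [-1.2, 0.6, -0.1]
gripper_width: 0.006
finger_force: 0.0
time: 3.9
tcp_pos: [0.5226, 0.119, 0.0504]
tool_rot: [-0.0, 0.035, 0.999, -0.0]
wrist_force: [-2.2, -1.9, 0.6]
gripper_width: 0.004
finger_force: 1.0
```

```bash
python3 -m crank '[0,0,0,-0.009,0,0,0, 0,0,0,-0.009,0,0,0, 0,0,0,-0.009,0,0,0, 0,0,0,-0.009,0,0,0, 0,0,0,-0.009,0,0,0]'
python3 -m crank '[0,0,0,-0.008,0,0,0, 0,0,0,-0.007,0,0,0, 0,0,0,-0.006,0,0,0, 0,0,0,-0.005,0,0,0, 0,0,0,-0.004,0,0,0]'
```

```text
time: 4.53
tcp_pos: [0.5675, 0.1162, 0.0504]
tool_rot: [-0.0, 0.035, 0.999, -0.0]
wrist_force: [-2.5, -1.8, 0.1]
gripper_width: 0.003
finger_force: 1.0
time: 5.15
tcp_pos: [0.5972, 0.1142, 0.0505]
tool_rot: [0.0, 0.035, 0.999, 0.0]
wrist_force: [-1.8, -0.9, -0.7]
gripper_width: 0.008
finger_force: 0.9
```

```bash
python3 -m crank '[0,0,0,-0.003,0,0,0, 0,0,0,-0.003,0,0,0, 0,0,0,-0.003,0,0,0, 0,0,0,-0.002,0,0,0, 0,0,0,-0.002,0,0,0]'
python3 -m crank '[0,0,0,-0.0015,0,0,0, 0,0,0,-0.001,0,0,0, 0,0,0,-0.001,0,0,0, 0,0,0,0,0,0,0, 0,0,0,0,0,0,0]'
```

```text
time: 5.78
tcp_pos: [0.61, 0.1133, 0.0505]
tool_rot: [0.0, 0.035, 0.999, 0.0]
wrist_force: [-1.2, -1.3, 0.4]
gripper_width: 0.007
finger_force: 0.8
time: 6.4
tcp_pos: [0.6115, 0.1132, 0.0504]
tool_rot: [-0.002, 0.035, 0.999, -0.0]
wrist_force: [-5.5, -1.1, 4.1]
gripper_width: 0.002
finger_force: 2.8
```

```bash
python3 -m crank '[0,0,0,-0.001,0,0,0, 0,0,0,-0.001,0,0,0, 0,0,0,0,0,0,0, 0,0,0,0,0,0,0, 0,0,0,0,0,0,0]'
```

```text
time: 7.02
tcp_pos: [0.6116, 0.1133, 0.0503]
tool_rot: [-0.004, 0.034, 0.999, -0.0]
wrist_force: [-9.1, 0.4, 7.2]
gripper_width: 0.006
finger_force: 4.6
```

The left drawer is against its stop: force rises with no further travel. Next I back off and shift to the middle drawer.

```bash
python3 -m crank '[0,0,0,0.015,0,0,0, 0,0,0,0.03,0,0,0, 0,0,0,0.035,0,0,0, 0,0,0,0.035,0,0,0, 0,0,0,0.025,0,0,0]'
python3 -m crank '[0,0,0,0,-0.023,0,0, 0,0,0,0,-0.023,0,0, 0,0,0,0,-0.023,0,0, 0,0,0,0,-0.023,0,0, 0,0,0,0,-0.022,0,0]'
python3 - <<'E'
from h import *
from bench import manip
s=manip.get_state();print(s['tcp_pos'],s['wrist_force'])
o=np.r_[.62407,-.00348];X=np.r_[.99757,-.06972];Y=np.r_[-X[1],X[0]];r=s['tcp_pos'][:2]-o;print('cab',r@X,r@Y)
cv2.imwrite('pics/top2.png',manip.read_camera('top')['frame'][80:310,100:400,::-1].repeat(2,0).repeat(2,1))
E
```

```text
time: 7.65
tcp_pos: [0.4758, 0.1236, 0.0509]
tool_rot: [0.001, 0.034, 0.999, 0.001]
wrist_force: [-0.3, -0.1, 0.1]
gripper_width: 0.004
finger_force: 0.0
time: 8.28
tcp_pos: [0.4699, 0.0086, 0.0509]
tool_rot: [0.002, 0.034, 0.999, 0.0]
wrist_force: [0.8, 0.7, 0.3]
gripper_width: 0.004
finger_force: 0.0
[0.4698584  0.00858778 0.05087499] [0.77417846 0.68183622 0.32333548]
cab -0.15467823629084193 0.0012868226040813092
```

View pics/top2.png

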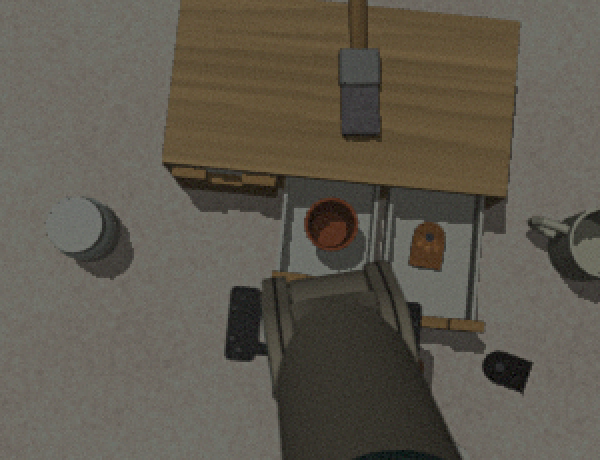

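The left drawer is shut flush, and the cup and rib are unmoved. Now I push the middle drawer, about 35 mm to contact and then 100 mm.

```bash
python3 -m crank '[0,0,0,-0.008,0,0,0, 0,0,0,-0.008,0,0,0, 0,0,0,-0.006,0,0,0, 0,0,0,-0.005,0,0,0, 0,0,0,-0.005,0,0,0]'
python3 -m crank '[0,0,0,-0.005,0,0,0, 0,0,0,-0.006,0,0,0, 0,0,0,-0.007,0,0,0, 0,0,0,-0.008,0,0,0, 0,0,0,-0.009,0,0,0]'
python3 -m crank '[0,0,0,-0.009,0,0,0, 0,0,0,-0.008,0,0,0, 0,0,0,-0.008,0,0,0, 0,0,0,-0.008,0,0,0, 0,0,0,-0.007,0,0,0]'
```

```text
time: 8.95
tcp_pos: [0.5, 0.007, 0.0504]
tool_rot: [-0.0, 0.034, 0.999, 0.0]
wrist_force: [-0.4, -0.6, 1.3]
gripper_width: 0.011
finger_force: 0.0
time: 9.57
tcp_pos: [0.5349, 0.004, 0.0503]
tool_rot: [-0.0, 0.035, 0.999, -0.0]
wrist_force: [-2.7, -0.6, 0.7]
gripper_width: 0.005
finger_force: 1.0
time: 10.2
tcp_pos: [0.575, 0.0012, 0.0504]
tool_rot: [-0.0, 0.035, 0.999, -0.0]
wrist_force: [-2.3, -1.8, -0.4]
gripper_width: 0.003
finger_force: 1.0
```

```bash
python3 -m crank '[0,0,0,-0.006,0,0,0, 0,0,0,-0.005,0,0,0, 0,0,0,-0.004,0,0,0, 0,0,0,-0.003,0,0,0, 0,0,0,-0.003,0,0,0]'
python3 -m crank '[0,0,0,-0.002,0,0,0, 0,0,0,-0.002,0,0,0, 0,0,0,-0.002,0,0,0, 0,0,0,-0.001,0,0,0, 0,0,0,-0.001,0,0,0]'
```

```text
time: 10.82
tcp_pos: [0.5957, 0.0, 0.0505]
tool_rot: [0.0, 0.035, 0.999, -0.0]
wrist_force: [-2.3, -0.6, -0.3]
gripper_width: 0.003
finger_force: 0.8
time: 11.45
tcp_pos: [0.6027, -0.0004, 0.0505]
tool_rot: [-0.001, 0.035, 0.999, 0.0]
wrist_force: [-4.3, -0.7, 2.6]
gripper_width: 0.008
finger_force: 2.2
```

```bash
python3 -m crank '[0,0,0,-0.001,0,0,0, 0,0,0,-0.001,0,0,0, 0,0,0,-0.001,0,0,0, 0,0,0,0,0,0,0, 0,0,0,0,0,0,0]'
python3 -m crank '[0,0,0,0.012,0,0,0, 0,0,0,0.025,0,0,0, 0,0,0,0.03,0,0,0, 0,0,0,0.035,0,0,0, 0,0,0,0.03,0,0,0]'
python3 -m crank '[0,0,0,0,0,-0.03,0, 0,0,0,0,0.02,-0.04,0, 0,0,0,0,0.04,-0.04,0, 0,0,0,0,0.05,-0.02,0, 0,0,0,0,0.05,0,0]'
python3 -m crank '[0,0,0,0,0.04,0,0, 0,0,0,0,0.03,0,0, 0,0,0,0,0,0,0, 0,0,0,0,0,0,0, 0,0,0,0,0,0,0]'
python3 - <<'E'
from h import *
from bench import manip
cv2.imwrite('pics/top3.png',manip.read_camera('top')['frame'][80:310,100:400,::-1].repeat(2,0).repeat(2,1))
E
```

```text
time: 12.08
tcp_pos: [0.6026, -0.0003, 0.0501]
tool_rot: [-0.004, 0.035, 0.999, -0.0]
wrist_force: [-7.8, 0.5, 6.2]
gripper_width: 0.009
finger_force: 4.5
time: 12.7
tcp_pos: [0.4749, 0.009, 0.0509]
tool_rot: [0.002, 0.034, 0.999, 0.0]
wrist_force: [0.6, 0.8, -0.1]
gripper_width: 0.007
finger_force: 0.0
time: 13.32
tcp_pos: [0.4883, 0.1707, 0.183]
tool_rot: [0.004, 0.035, 0.999, 0.002]
wrist_force: [1.2, -0.2, -0.2]
gripper_width: 0.005
finger_force: 0.0
time: 13.95
tcp_pos: [0.491, 0.2362, 0.1805]
tool_rot: [0.0, 0.036, 0.999, -0.0]
wrist_force: [0.6, -0.0, -0.6]
gripper_width: 0.009
finger_force: 0.0
```

View pics/top3.png

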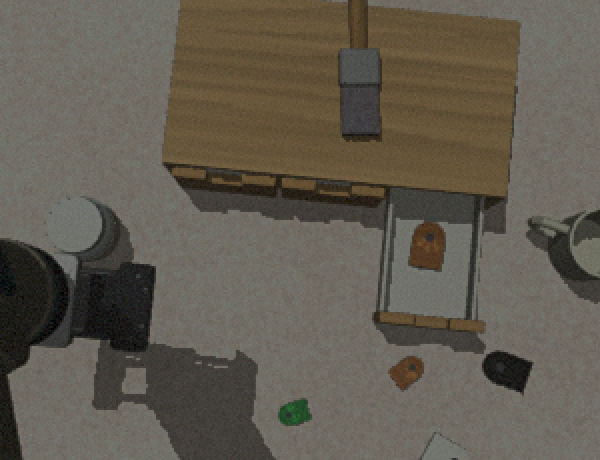

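The left and middle drawers are shut flush. The rib's drawer, mug, jar and brush are where they were, and the arm is clear.

```bash
python3 -c "
from bench import manip
print(manip.job_done())"
```

```text
the job is handed in; nothing more can be done
None
```

I pushed the bowl's drawer (left) and the cup's drawer (middle) to their stops and left the rib's drawer (right), the mug, the jar and the brush undisturbed; the job is handed in, with no verdict returned.

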